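# Slide a heatsink along the rail into the corner of a soldering fixture

### The job

Use the fingertips to push the black finned heatsink flat against the fixture's long rail, then slide it along the rail, keeping it against the rail all the way, until it sits fully home in the corner pocket, touching both the rail and the end stop. Do not pick it up or tip it, leave the solder spool, flux jar and screwdriver where they are, and finish with the hand clear.

Things in the scene. Friction and masses are not known exactly. Their poses are not given: they have to be found in the camera images.
- heatsink: Loose black finned heatsink, 36 mm (its x) by 54 mm (its y, along the fins) by 20 mm tall, 40 to 85 g; origin at the centre of its underside, z up. A half turn about z makes no difference. It starts lying on the fixture plate, 22 to 42 mm farther from the rail than when flush, turned up to 0.45 rad from the rail, 103 to 143 mm along the rail from home.
- fixture: Grey aluminium soldering fixture bolted to the bench; place and turn differ between runs. Plate 130 mm (its x) by 260 mm (its y), top 8 mm above the bench; origin at the centre of the underside at bench height, z up. It carries a long rail at its -x side, an end stop at its +y end and a small lip. Its +x side and -y end are open.
- pocket (a point): Where the centre of the heatsink's underside lies when fully home, touching rail and end stop: on the plate top in the corner, at (-22, 78, 8) mm in the fixture's frame, axes as the fixture's: +x away from the rail, +y along the rail towards the end stop. The heatsink is home with its y axis along this y (either way round).
- rail_mid (a point): Middle of the top edge of the rail's inner face, at (-40, 0, 22) mm in the fixture's frame, axes as the fixture's. The rail is a straight steel bar 250 mm long (along y), 14 mm thick, 14 mm tall above the plate; its inner face looks to +x.
- stop_mid (a point): Middle of the top edge of the end stop's inner face, at (-2.5, 105, 22) mm in the fixture's frame, axes as the fixture's. A steel bar 75 mm long (along x) from the rail outwards, 14 mm thick, 14 mm tall above the plate; its inner face looks to -y.
- lip_mid (a point): Middle of the top edge of the lip's inner face, which looks to -x towards the rail, at (0, 97, 16) mm in the fixture's frame, axes as the fixture's. A small steel block 16 mm long (along y, up to the end stop), 10 mm thick, 8 mm tall above the plate. The opening between rail and lip is 40 mm, 4 mm wider than the heatsink.
- spool: Solder spool standing upright, 56 mm diameter, 44 mm tall, origin at the centre of its underside. Bystander beyond the fixture's -y end.
- flux: Small flux jar, 48 mm diameter, 40 mm tall, origin at the centre of its underside. Bystander beyond the fixture's +x side.
- driver: Screwdriver 160 mm long, lying along the fixture's -x side (behind the rail), its x axis along its length; origin at its middle. Bystander.
Things that resemble listed ones, but are neither listed nor needed, are in the scene too. What is meant by the heatsink is not orange, and is the smaller of those in its own colour.

How it is judged:
On the way:
1. the heatsink lies flat against the rail, at least 60 mm short of its home (x of heatsink in the frame of pocket below 0.003 m and angle between the y axis of heatsink and the y axis of pocket, either way round below 0.07 rad and y of heatsink in the frame of pocket below -0.06 m), for 0.1 s.
At the end, for the whole second after the job is handed in: The heatsink lies on the plate in the corner pocket, within 2.5 mm of touching the rail and of touching the end stop, square to them within 0.06 rad, at rest (x of heatsink in the frame of pocket between -0.003 and 0.0025 m and y of heatsink in the frame of pocket between -0.0025 and 0.003 m and angle between the y axis of heatsink and the y axis of pocket, either way round below 0.06 rad and z of heatsink in the frame of pocket between -0.002 and 0.002 m and linear speed of heatsink below 0.01 m/s).
It fails at once if the heatsink comes within 58 mm of its home while more than 7 mm off the rail (y of heatsink in the frame of pocket above -0.058 m and x of heatsink in the frame of pocket above 0.007 m).
It fails at once if the heatsink is lifted more than 8 mm (z of heatsink in the frame of pocket above 0.008 m).
It fails at once if the heatsink is tipped by more than 0.35 rad (angle between heatsink's own z axis and vertical above 0.35 rad).
It fails at once if the spool, jar or screwdriver is moved by more than 15 mm (distance of any of spool, flux, driver from where it was at the start of the episode above 0.015 m).
It also fails if it takes over 48 s, if anything falls off the work surface, if the arm or the gripper's body presses on something with over 40 N, if the wrist force passes 120 N, or if a joint passes its speed limit or range.

### The arm

A 6-joint arm with a two-finger parallel gripper is mounted at the origin on the work surface. World frame = base frame: x ahead of the robot, y to its left, z up, the work surface at z = 0. Lengths are in m, angles in rad, forces in N, time in s.
With the tool pointing down it reaches from about 0.3 to 0.875 m from the base axis. Payload 4.2 kg.
Tool frame: the origin (TCP) lies midway between the tips of the shut fingers; the grasp point (between the pads) lies 19 mm behind it (manip.hold_point_z is the distance from the TCP to the grasp point, in m); z points along the fingers, y is the line along which they close (so a half turn about z gives the same grasp; the last joint's range is limited). The gripper opens to 85 mm and grips with 20 to 120 N. Pads are 22 mm wide; open, the fingers measure 114 mm over their backs; the gripper's body (76 mm by 85 mm) begins 54 mm behind the grasp point. The pads swing forward as they close: fully open they stand 13 mm farther back than shut.
Start: joints at [-1.203, 0.32, 1.565, -0, 1.257, -0.02], TCP at [0.217, -0.532, 0.231] pointing down, gripper open.
Joint ranges: [-3.11, 3.11], [-0.84, 2.01], [0.21, 2.61], [-1.34, 4.49], [0.05, 2.63], [-2.56, 2.56]. Speed limits (rad/s): [2.57, 2.57, 3.14, 3.14, 3.14, 3.14].

### API

Orientations are given as a unit quaternion [w, x, y, z].
In Python, from bench import readout, viewer, ticket, manip gives the robot as it stands.
- The arm moves only by the tool drive_tool, never from a script. Its argument "series" is a list of rows, each an object with "delta_pos": the shift along the tool's x, y, z normalised to -1 to 1, where 1 is 500 mm, a list of three; "spin": the turn about the tool's z normalised to -1 to 1, where 1 is pi rad. A call has exactly 8 rows; each row is the pose to reach, as a shift and turn from the pose commanded when the call began, along the tool's axes at that moment, turning the shorter way round; what a row does not reach only later rows make up. A row lasts 1/8 s, in which the tool goes at most 62.5 mm and 10.7 degrees, less where a joint would pass 70% of its speed; a pose out of reach is approached as far as the arm can. A call with a number of a shift or a turn outside -1 to 1 is refused whole. A call with a gripper value outside its range is refused whole. "grip" is the closure, from 0 (fully open) to 1 (shut), set as the call begins (left out, the last holds). The fingers move at their own pace and stop on an object; the grip force is fixed at half the most. Time passes only in rows, so rows that repeat a pose let the fingers close, or fill a call up. It gives the time, the measured TCP pose, the force, the opening and the grip force at its end, in the units of the state.
- readout.get_state(): the state, without advancing time (a new reading comes with each control period).
- viewer.camera(name): name is "scene" or "side" or "wrist"; returns the picture (420x560x3 uint8, red, green, blue); there is no depth.
- viewer.calibration(name): a dict with "mtx" (3x3 intrinsics, pixels), "k1" (the pictures are not rectified: a ray, as slopes to the right and down, at radius r is drawn at 1 + k1 r^2 times it, then the intrinsics apply), "rvec" (rotation vector, rad) and "tvec" (3), from world to camera coordinates, as OpenCV has them. Camera axes: x right, y down, z forward; pixel columns grow to the right and rows downward; lengths in m; the calibration is good to about 2 mm. A picture is of the moment at which its call begins: read the wrist's pose just before it. calibration takes no time and is no camera call; for the wrist camera it gives the pose at the moment of the call.
- ticket.close_job(): hands the job in; it is judged then, once.
Trained networks look in the newest picture that a camera, given by its name, has taken for a name from the list of things; names that differ only in an ending like _2 or _b are one class to them, and where a whole thing is asked for, a point or a joint stands for the part that bears it (a point fixed in the world has none). Each returns a list of dicts, best first, with "score" (0 to 1); they miss things now and then, are a little off and sometimes report something else, mostly with a low value. They report only what shows in the picture. A call takes as long as a camera call. They do not tell look-alikes from the thing itself.
- viewer.outline_of(camera, target): "region" (420x560 bool, what is visible of it).
- viewer.tip_of(camera, target): "xyz" ([x, y, z] in m, in the coordinates of the camera as it stood for that picture, good to about 4 mm: a listed point, or the origin of a listed thing).
The state is a dict: "t": time; "joints": joint angles; "qvel": joint speeds; "joint_torque": joint torques, N m; "tcp_pos": TCP position; "eef_rot": TCP orientation; "contact_force": force on the tool from outside, world axes, zero at the start; "moment": the same for the moment, N m; "finger_gap": finger opening in m; "gripper_force": force on a finger pad.
Only numpy, scipy, OpenCV 4.12 (cv2) and the standard library are available. Lean on these libraries where they do the work, as an engineer would, in place of code of your own. Each camera call takes 0.05 s, during which the arm holds its last target. There are 200 camera calls.

## Working session

There is one attempt and no reset: what is moved stays moved. The work goes in short steps, Python scripts to look and compute and a tool call to move; the robot and the scene stay as the last step left them, time stands still between calls to the robot, and variables do not carry over. Pictures are saved under pics/ and viewed, at most 10 in all, crops included, and the job is handed in when it is done.

Besides the shell and the picture viewer there is one more tool, called after "Request:" as a command line: name --argument value ..., lists and objects as JSON in quotes. drive_tool: Moves the arm, as the interface text tells. Scaled input: -1 to 1 covers 500 mm each way for a shift and pi rad each way for a turn. Its arguments: {"type":"object","properties":{"series":{"type":"array"},"grip":{"type":"number"}},"required":["series"]}

```bash
mkdir -p pics; cat > h.py <<'E'
import numpy as np, cv2
from scipy.spatial.transform import Rotation as R
from bench import readout, viewer, ticket, manip
def toworld(cam,p):
    c=viewer.calibration(cam); M=cv2.Rodrigues(np.array(c['rvec'],float))[0]
    return M.T@(np.array(p)-np.array(c['tvec']).ravel())
def ray(cam,uv,z):
    c=viewer.calibration(cam); K=np.array(c['mtx']); M=cv2.Rodrigues(np.array(c['rvec'],float))[0]
    u=cv2.undistortPoints(np.array(uv,float).reshape(-1,1,2),K,np.array([c['k1'],0,0,0.]))[:,0]
    d=np.c_[u,np.ones(len(u))]@M; o=-M.T@np.array(c['tvec']).ravel()
    return o+d*((z-o[2])/d[:,2])[:,None]
def proj(cam,P):
    c=viewer.calibration(cam)
    return cv2.projectPoints(np.array(P,float).reshape(-1,1,3),np.array(c['rvec'],float),np.array(c['tvec'],float),np.array(c['mtx']),np.array([c['k1'],0,0,0.]))[0][:,0]
def snap(cam,f):
    im=viewer.camera(cam); cv2.imwrite('pics/'+f,im[:,:,::-1]); return im
E
python3 - <<'E'
from h import *
for cam in ['scene','side']:
    snap(cam,cam+'0.png')
    for n in ['heatsink','pocket','rail_mid','stop_mid','lip_mid','spool','flux','driver']:
        for d in viewer.tip_of(cam,n)[:3]: print(cam,n,round(d['score'],2),toworld(cam,d['xyz']).round(4))
s=readout.get_state();print(s['t'],s['tcp_pos'],s['eef_rot'])
E
```

```text
scene heatsink 0.9 [ 0.3948 -0.1212 -0.003 ]
scene heatsink 0.84 [ 0.7653  0.0273 -0.0056]
scene heatsink 0.82 [ 0.5804 -0.063   0.008 ]
scene pocket 0.68 [0.5922 0.0541 0.0095]
scene pocket 0.18 [ 0.5975 -0.0254  0.0025]
scene stop_mid 0.63 [0.6209 0.0765 0.0211]
scene lip_mid 0.69 [0.6197 0.0699 0.013 ]
scene spool 0.94 [ 0.5163 -0.2218 -0.0007]
scene flux 0.59 [ 0.6963 -0.1088 -0.0019]
scene driver 0.8 [ 0.4857  0.0299 -0.0046]
scene driver 0.51 [ 0.5817 -0.0659  0.0082]
side heatsink 0.95 [ 0.3951 -0.1225 -0.0012]
side heatsink 0.93 [ 0.5851 -0.0634  0.0111]
side heatsink 0.87 [ 0.7662  0.02   -0.0023]
side pocket 0.65 [0.5947 0.0561 0.0031]
side rail_mid 0.79 [ 0.5517 -0.0152  0.0249]
side stop_mid 0.88 [0.6164 0.0786 0.0272]
side lip_mid 0.89 [0.6228 0.0677 0.0158]
side spool 0.92 [ 0.5144 -0.2226  0.0013]
side spool 0.61 [ 0.5858 -0.0664  0.0108]
side flux 0.83 [ 0.6965 -0.1018 -0.0009]
side driver 0.96 [0.4885 0.0235 0.002 ]
0.9 [ 0.21746188 -0.53231255  0.23133239] [5.21916558e-05 9.81256828e-01 1.92704528e-01 1.66087621e-05]
```

```bash
python3 -c "
import cv2,numpy as np
a=cv2.imread('pics/scene0.png');b=cv2.imread('pics/side0.png')
cv2.imwrite('pics/scene0b.png',cv2.resize(a,(800,600)));cv2.imwrite('pics/side0b.png',cv2.resize(b,(800,600)))"
```

```text
(no output)
```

View pics/scene0.png

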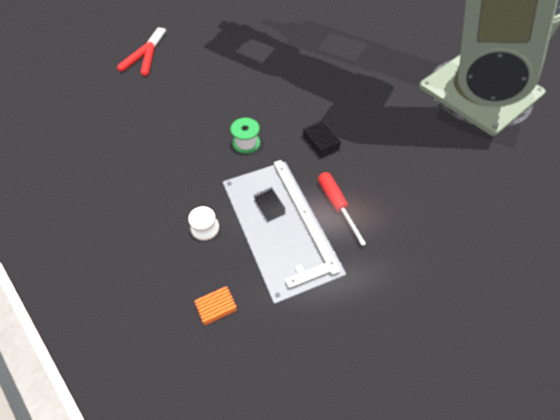

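View pics/side0.png

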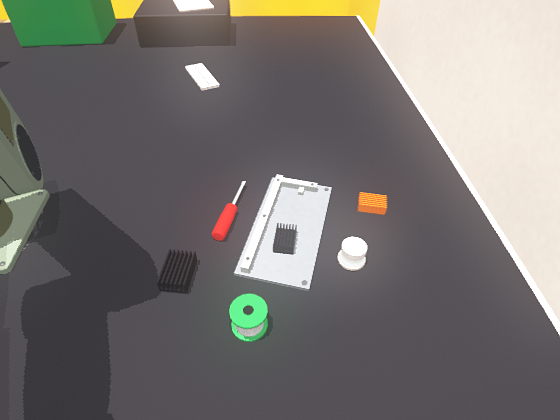

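The scene shows the small black heatsink on the plate at (270,205) in scene and (285,238) in side. A larger black look-alike is at (321,139) in scene, and the orange one is at (215,305). The rail is on the side facing the robot and the end stop is at (312,273). Next I'll fit the fixture pose.

```bash
cat > fit.py <<'E'
from h import *
from scipy.optimize import least_squares
PTS=dict(pocket=(-22,78,8),rail_mid=(-40,0,22),stop_mid=(-2.5,105,22),lip_mid=(0,97,16))
def fixpose(cams):
    A=[]
    for cam in cams:
        for n,p in PTS.items():
            for d in viewer.tip_of(cam,n)[:1]:
                if d['score']>.5: A.append((np.array(p)/1e3,toworld(cam,d['xyz'])))
    L=np.array([a[0] for a in A])[:,:2];W=np.array([a[1] for a in A])[:,:2]
    f=lambda q:(L@R2(q[2]).T+q[:2]-W).ravel()
    return min((least_squares(f,[*W.mean(0),y0],loss='soft_l1',f_scale=.004) for y0 in (-2,0,2)),key=lambda r:r.cost)
def R2(a): return np.array([[np.cos(a),-np.sin(a)],[np.sin(a),np.cos(a)]])
def edges(cam,n,z,i=0):
    m=viewer.outline_of(cam,n)[i]['region'].astype(np.uint8)
    c=max(cv2.findContours(m,0,1)[0],key=cv2.contourArea)[:,0]
    return ray(cam,c,z)[:,:2]
def rect(P):
    (x,y),(w,h),a=cv2.minAreaRect((P*1e4).astype(np.float32))
    return np.round([x/1e4,y/1e4,w/10,h/10,a],4)
E
python3 - <<'E'
from fit import *
for c in ['scene','side']: viewer.camera(c)
r=fixpose(['scene','side']);print(r.x,r.fun.round(4))
for c in ['scene','side']: print(rect(edges(c,'fixture',.008)))
E
```

```text
[ 0.59284351 -0.0249025  -0.28897758] [-0.0004 -0.0018  0.0027  0.0019 -0.002  -0.0046  0.0012  0.0001 -0.0003
  0.0018  0.     -0.0006 -0.001   0.0021]
[ 5.917000e-01 -2.570000e-02  2.666491e+02  1.310807e+02  7.193170e+01]
[ 5.932000e-01 -2.120000e-02  2.810067e+02  1.325168e+02  7.229970e+01]
```

Request:
drive_tool --series '[{"delta_pos":[0.9,-0.46,0],"spin":-0.28},{"delta_pos":[0.9,-0.46,0],"spin":-0.28},{"delta_pos":[0.9,-0.46,0],"spin":-0.28},{"delta_pos":[0.9,-0.46,0],"spin":-0.28},{"delta_pos":[0.9,-0.46,0],"spin":-0.28},{"delta_pos":[0.9,-0.46,0],"spin":-0.28},{"delta_pos":[0.9,-0.46,0],"spin":-0.28},{"delta_pos":[0.9,-0.46,0],"spin":-0.28}]' --grip 1

```text
t: 2.5
tcp_pos: [0.5448, -0.1516, 0.2315]
eef_rot: [0.0, 0.806, 0.592, 0.0]
contact_force: [0.6, -1.4, -0.5]
finger_gap: 0.0
gripper_force: 0.0
```

```bash
cat > look.py <<'E'
import sys
from fit import *
s=readout.get_state();print(s['t'],s['tcp_pos'].round(4),(R.from_quat(np.roll(s['eef_rot'],-1)).as_matrix()).round(3).tolist(),s['finger_gap'])
snap('wrist',sys.argv[1])
for n in list(PTS)+['heatsink']:
    for d in viewer.tip_of('wrist',n)[:2]: print(n,round(d['score'],2),toworld('wrist',d['xyz']).round(4))
try:
    r=fixpose(['wrist']);print(r.x,r.fun.round(4))
except Exception as e: print(e)
for n,z in (('fixture',.008),('heatsink',.028)):
    for i,o in enumerate(viewer.outline_of('wrist',n)[:2]): print(n,o['score'],rect(edges('wrist',n,z,i)))
E
python3 look.py w1.png
```

```text
2.5 [ 0.5448 -0.1516  0.2315] [[0.299, 0.954, 0.001], [0.954, -0.299, -0.001], [-0.0, 0.001, -1.0]] 3.7574050567188034e-05
rail_mid 0.78 [ 0.5568 -0.0131  0.0198]
heatsink 0.94 [ 0.3971 -0.1233  0.0018]
heatsink 0.76 [ 0.5789 -0.0694  0.0077]
[ 0.59544524 -0.01673504  0.        ] [0. 0.]
fixture 0.67 [ 5.816000e-01 -5.620000e-02  2.001295e+02  1.302207e+02  7.200170e+01]
heatsink 0.72 [ 5.80700e-01 -6.82000e-02  5.41198e+01  3.60942e+01  7.80354e+01]
heatsink 0.64 [ 0.401  -0.1245 71.0019 56.9091 81.0426]
```

View pics/w1.png

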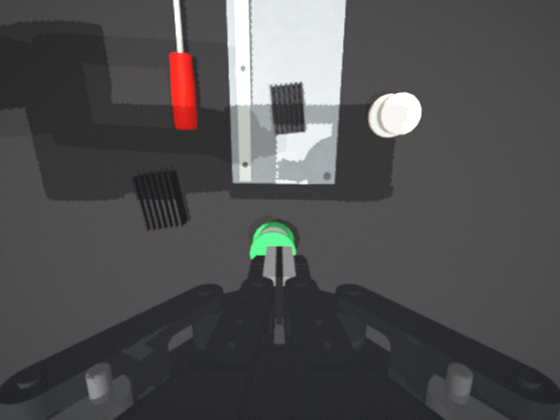

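Shown: the heatsink sits at (288,107), nearly parallel to the rail, with the rail at column 243 and the jar at (395,115). It measures 54x36 mm, 25 mm off the rail and 122 mm from home, all as expected. I'll go down beside it on the +x side.

Request:
drive_tool --series '[{"delta_pos":[0.09,0.055,0],"spin":0.003},{"delta_pos":[0.18,0.109,0],"spin":0.003},{"delta_pos":[0.18,0.109,0.12],"spin":0.003},{"delta_pos":[0.18,0.109,0.24],"spin":0.003},{"delta_pos":[0.18,0.109,0.35],"spin":0.003},{"delta_pos":[0.18,0.109,0.42],"spin":0.003},{"delta_pos":[0.18,0.109,0.436],"spin":0.003},{"delta_pos":[0.18,0.109,0.436],"spin":0.003}]'

```text
t: 4.25
tcp_pos: [0.623, -0.0838, 0.0139]
eef_rot: [0.0, 0.809, 0.588, 0.0]
contact_force: [0.2, 0.4, -0.3]
finger_gap: 0.0
gripper_force: 0.0
```

Request:
drive_tool --series '[{"delta_pos":[0,-0.015,0],"spin":0},{"delta_pos":[0,-0.028,0],"spin":0},{"delta_pos":[0,-0.038,0],"spin":0},{"delta_pos":[0,-0.047,0],"spin":0},{"delta_pos":[0,-0.055,0],"spin":0},{"delta_pos":[0,-0.062,0],"spin":0},{"delta_pos":[0,-0.068,0],"spin":0},{"delta_pos":[0,-0.073,0],"spin":0}]'

```text
t: 5.25
tcp_pos: [0.5876, -0.0724, 0.0133]
eef_rot: [0.0, 0.809, 0.588, 0.0]
contact_force: [0.4, 0.2, 0.1]
finger_gap: -0.0003
gripper_force: 0.2
```

Request:
drive_tool --series '[{"delta_pos":[0,-0.001,0],"spin":0},{"delta_pos":[0,-0.002,0],"spin":0},{"delta_pos":[0,-0.003,0],"spin":0},{"delta_pos":[0,-0.004,0],"spin":0},{"delta_pos":[0,-0.005,0],"spin":0},{"delta_pos":[0,-0.005,0],"spin":0},{"delta_pos":[0,-0.005,0],"spin":0},{"delta_pos":[0,-0.005,0],"spin":0}]'

```text
t: 6.25
tcp_pos: [0.5865, -0.0718, 0.0137]
eef_rot: [0.001, 0.809, 0.588, 0.001]
contact_force: [5.4, 0.7, 0.9]
finger_gap: 0.0002
gripper_force: 2.4
```

```bash
python3 - <<'E'
from fit import *
s=readout.get_state();print(s['t'],s['tcp_pos'].round(4),s['contact_force'])
for c in ('scene','side'):
    snap(c,c+'1.png')
    for d in viewer.tip_of(c,'heatsink')[:3]: print(c,round(d['score'],2),toworld(c,d['xyz']).round(4))
    for i,o in enumerate(viewer.outline_of(c,'heatsink')[:3]): print(rect(edges(c,'heatsink',.028,i)))
E
```

```text
6.25 [ 0.5865 -0.0718  0.0137] [5.38864786 0.73173993 0.92092001]
scene 0.98 [ 0.7648  0.0273 -0.0062]
scene 0.95 [ 0.3968 -0.1237  0.0012]
scene 0.82 [ 0.5585 -0.0552  0.007 ]
[ 5.63600e-01 -4.73000e-02  5.54024e+01  3.91402e+01  7.09017e+01]
[7.67500e-01 2.90000e-02 4.23870e+01 5.43840e+01 7.71393e+01]
[ 0.4059 -0.1127 83.2314 58.9418 80.7566]
side 0.92 [ 0.3974 -0.1206  0.0021]
side 0.71 [0.767  0.0226 0.0016]
side 0.67 [ 0.5603 -0.0557  0.0083]
[ 0.3989 -0.1335 82.211  53.6038 80.0429]
[7.57900e-01 5.20000e-03 5.78299e+01 5.21604e+01 7.45165e+01]
[ 5.56100e-01 -7.01000e-02  5.67290e+01  3.88305e+01  7.33639e+01]
```

Request:
drive_tool --series '[{"delta_pos":[0,0.02,0],"spin":0},{"delta_pos":[0,0.04,0],"spin":0},{"delta_pos":[-0.046,0.04,0],"spin":0},{"delta_pos":[-0.092,0.04,0],"spin":0},{"delta_pos":[-0.092,0.0,0],"spin":0},{"delta_pos":[-0.092,-0.035,0],"spin":0},{"delta_pos":[-0.092,-0.057,0],"spin":0},{"delta_pos":[-0.092,-0.057,0],"spin":0}]'

```text
t: 7.85
tcp_pos: [0.5431, -0.107, 0.0133]
eef_rot: [-0.0, 0.809, 0.588, -0.0]
contact_force: [-0.1, 0.1, 0.7]
finger_gap: -0.0
gripper_force: 0.0
```

```bash
python3 look.py w2.png
```

```text
7.85 [ 0.5431 -0.107   0.0133] [[0.308, 0.951, -0.001], [0.951, -0.308, -0.0], [-0.0, -0.001, -1.0]] -2.5622524069436315e-07
rail_mid 0.94 [ 0.558  -0.014   0.0214]
lip_mid 0.6 [ 5.909e-01 -2.580e-02  1.000e-04]
heatsink 0.88 [ 0.5588 -0.0591  0.0056]
heatsink 0.69 [ 4.014e-01 -1.215e-01  3.000e-04]
[ 0.52646443  0.0026563  -2.40075737] [-0.0016  0.0433  0.0016 -0.0433]
fixture 0.76 [ 5.779000e-01 -7.250000e-02  1.576894e+02  1.303076e+02  7.193940e+01]
heatsink 0.94 [ 5.60400e-01 -5.59000e-02  5.38560e+01  3.67183e+01  7.19781e+01]
heatsink 0.71 [ 0.4169 -0.096  72.4143 37.9462 11.529 ]
```

View pics/w2.png

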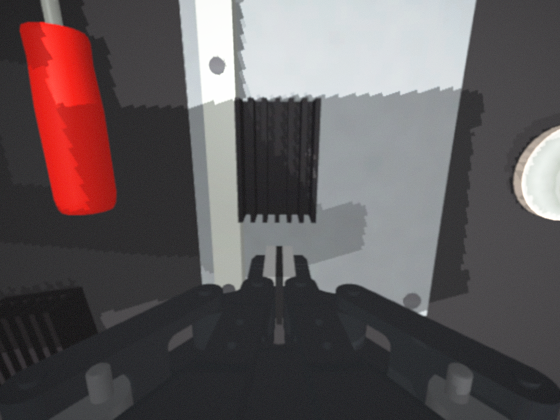

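Shown: the heatsink lies flush along the rail's edge at (278,160), square to it, and the fingertips are behind its rear face at row 220. I'll start sliding.

Request:
drive_tool --series '[{"delta_pos":[0.02,0,0],"spin":0},{"delta_pos":[0.035,0,0],"spin":0},{"delta_pos":[0.05,-0.0005,0],"spin":0},{"delta_pos":[0.066,-0.001,0],"spin":0},{"delta_pos":[0.082,-0.0015,0],"spin":0},{"delta_pos":[0.098,-0.002,0],"spin":0},{"delta_pos":[0.114,-0.0025,0],"spin":0},{"delta_pos":[0.126,-0.003,0],"spin":0}]'

```text
t: 9.6
tcp_pos: [0.5622, -0.0458, 0.0133]
eef_rot: [0.0, 0.809, 0.588, -0.0]
contact_force: [-0.7, -0.6, -0.2]
finger_gap: -0.0
gripper_force: 0.2
```

```bash
cat > chk.py <<'E'
import sys
from fit import *
s=readout.get_state(); E=R2(-.314)
f=lambda p:((np.array(p)[:2]@E-np.array([.5706,.159]))*1e3).round(1)
print(s['t'],'tcp_f',f(s['tcp_pos']),s['contact_force'])
snap('wrist',sys.argv[1])
for n in list(PTS)+['heatsink']:
    for d in viewer.tip_of('wrist',n)[:1]: print(n,round(d['score'],2),f(toworld('wrist',d['xyz'])))
for i,o in enumerate(viewer.outline_of('wrist','heatsink')[:2]):
    r=rect(edges('wrist','heatsink',.028,i));print(f(r[:2]),r[2:])
E
python3 chk.py w3.png
```

```text
9.6 tcp_f [-21.8 -28.9] [-0.74030503 -0.64546004 -0.21266041]
pocket 0.61 [-23.6  78.8]
rail_mid 0.74 [-39.5  -0.7]
heatsink 0.74 [-20.5   6. ]
[-21.4   8.2] [53.8121 36.7465 71.9455]
[-2.4 15.7] [137.6084 112.5179  72.0077]
```

Request:
drive_tool --series '[{"delta_pos":[0.012,0,0],"spin":0},{"delta_pos":[0.028,0,0],"spin":0},{"delta_pos":[0.044,-0.0005,0],"spin":0},{"delta_pos":[0.06,-0.001,0],"spin":0},{"delta_pos":[0.076,-0.001,0],"spin":0},{"delta_pos":[0.092,-0.0015,0],"spin":0},{"delta_pos":[0.108,-0.002,0],"spin":0},{"delta_pos":[0.12,-0.002,0],"spin":0}]'

```text
t: 11.05
tcp_pos: [0.5797, 0.0116, 0.0133]
eef_rot: [0.0, 0.809, 0.588, -0.0]
contact_force: [0.0, -0.8, 0.9]
finger_gap: -0.0002
gripper_force: 0.2
```

```bash
python3 chk.py w4.png
```

```text
11.05 tcp_f [-22.9  31.1] [ 0.00624387 -0.78302116  0.88317673]
lip_mid 0.76 [-0.5 93. ]
heatsink 0.94 [-19.5  64.6]
[-21.5  68. ] [53.3529 36.75   72.0123]
```

View pics/w4.png

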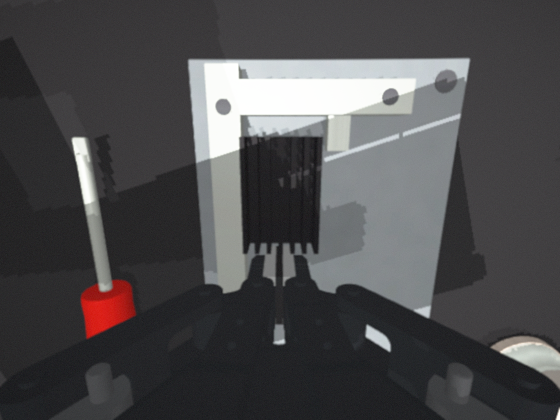

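Shown: the heatsink is still flush to the rail, with its front edge at row 137 about to enter between the rail and the lip (338,132). The stop edge is at row 113. About 10 mm remain.

Request:
drive_tool --series '[{"delta_pos":[0.004,0,0],"spin":0},{"delta_pos":[0.008,0,0],"spin":0},{"delta_pos":[0.012,0,0],"spin":0},{"delta_pos":[0.015,0,0],"spin":0},{"delta_pos":[0.018,0,0],"spin":0},{"delta_pos":[0.02,0,0],"spin":0},{"delta_pos":[0.022,0,0],"spin":0},{"delta_pos":[0.022,0,0],"spin":0}]'

```text
t: 12.45
tcp_pos: [0.5826, 0.0206, 0.0133]
eef_rot: [0.0, 0.808, 0.589, -0.001]
contact_force: [-1.8, -4.5, 0.8]
finger_gap: 0.0001
gripper_force: 2.4
```

Request:
drive_tool --series '[{"delta_pos":[0.001,0,0],"spin":0},{"delta_pos":[0.002,0,0],"spin":0},{"delta_pos":[0.003,0,0],"spin":0},{"delta_pos":[0.004,0,0],"spin":0},{"delta_pos":[0.004,0,0],"spin":0},{"delta_pos":[0.004,0,0],"spin":0},{"delta_pos":[0.004,0,0],"spin":0},{"delta_pos":[0.004,0,0],"spin":0}]'

```text
t: 13.45
tcp_pos: [0.5826, 0.0207, 0.0133]
eef_rot: [0.001, 0.808, 0.589, -0.002]
contact_force: [-1.9, -13.0, 2.2]
finger_gap: -0.0001
gripper_force: 6.0
```

Request:
drive_tool --series '[{"delta_pos":[-0.006,0,0],"spin":0},{"delta_pos":[-0.02,0,0],"spin":0},{"delta_pos":[-0.06,0,0],"spin":0},{"delta_pos":[-0.06,0,-0.1],"spin":0},{"delta_pos":[-0.06,0,-0.2],"spin":0},{"delta_pos":[-0.06,0,-0.25],"spin":0},{"delta_pos":[-0.06,0,-0.25],"spin":0},{"delta_pos":[-0.06,0,-0.25],"spin":0}]'

```text
t: 14.45
tcp_pos: [0.5732, -0.0055, 0.1371]
eef_rot: [-0.001, 0.809, 0.588, -0.001]
contact_force: [0.5, -0.4, -1.0]
finger_gap: -0.0004
gripper_force: 0.0
```

```bash
python3 chk.py w5.png; python3 -c "
import cv2
a=cv2.imread('pics/w5.png')[60:300,150:450];cv2.imwrite('pics/w5c.png',cv2.resize(a,None,fx=2.5,fy=2.5))"
```

```text
14.45 tcp_f [-23.7  12.8] [ 0.53485864 -0.42775428 -1.01911446]
pocket 0.35 [-2.4 -1.3]
rail_mid 0.69 [-39.   -0.5]
stop_mid 0.93 [1.00e-01 1.07e+02]
lip_mid 0.6 [-0.7 94.5]
heatsink 0.81 [-22.7  76.6]
[-20.7  79.1] [53.3193 36.0234 72.1012]
[-128.2 -126.3] [21.6798  9.6634 28.5585]
```

View pics/w5c.png

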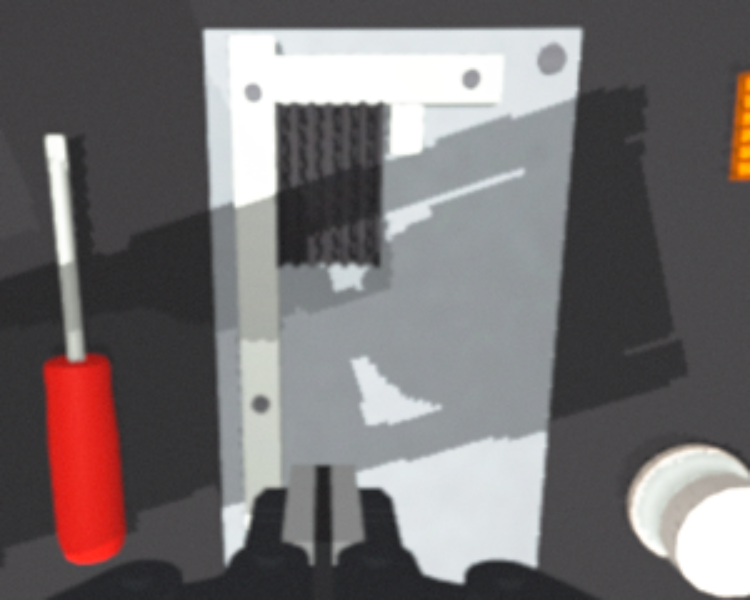

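Shown: the heatsink sits in the corner, touching the rail at column 278 and the stop at row 103. There is a small gap to the lip, and the hand is clear.

```bash
python3 -c "
from bench import ticket; print(ticket.close_job())"
```

```text
the job is handed in; nothing more can be done
None
```

The heatsink is home in the corner pocket against the rail and end stop, slid flush along the rail without touching the spool, jar or screwdriver; the hand is clear and the job is handed in, though no verdict came back.

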